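Unclamp a finished plinth from the carving stand and lay it down

TASK

The plinth on the round carving stand is finished: unscrew the wing nut from the stand's screw until its thread runs free, without wrenching it against the thread, and set the nut down flat in the middle of the small wooden tray. Then lift the plinth up off the screw and lay it gently, right way up, in the middle of the cork mat: clearly tilted, so that one of its edges rests on the mat first, then pivot it down, keeping hold of it until it lies flat, and let go. Leave the other things on the bench where they are.

Things in the scene. Friction and masses are not known exactly. Their poses are not given: they have to be found in the camera images.
- carving_stand: round carving stand, fixed: a wooden disc 220 mm across, its top 50 mm above the table, on a cast foot; a thick upright wooden screw, 30 mm across, stands in its centre. Origin on the table under the centre, z up. It may be on the left or the right of the bench
- screw_top (a point): tip of the stand's screw, on its axis, 133 mm above the table. Inside the plinth the screw is plain; above it it has a right-hand thread rising 8 mm per turn: turning the nut counter-clockwise seen from above unscrews it
- wing_nut: wooden wing nut on the screw, on top of the plinth, 70 g: round hub 46 mm across, 28 mm tall, two ears along its x axis, 116 mm from tip to tip, 14 mm thick, from 2 to 26 mm above its underside. Turns easily, stays where let go. 12 to 13 rad of turning and 16 mm of rise free its thread; 17 mm more clear the tip. Axial play 1 mm; over 80 N harms the thread. Origin: centre of its underside; z up its axis
- plinth: stepped wooden display plinth, about 0.6 kg, loose on the stand under the nut: slab 160 (x) by 120 (y) by 20 mm thick, and on its middle a block 92 (x) by 60 (y) by 30 mm tall, to be gripped across its 60 mm sides; 50 mm in all, so its top is 100 mm above the table. The stand's screw passes through a 34 mm hole down its middle. Origin: centre of its underside, z up
- cork_mat: cork mat, fixed, 170 mm (its x) by 210 mm (its y), 4 mm thick; origin at the centre of its underside, on the table. On the other side of the bench from the stand
- tray: shallow square wooden tray, fixed, empty, 160 mm by 160 mm outside, 22 mm tall, walls and floor 5 mm thick, open at the top; origin at the centre of its underside, on the table
- wax_tin: a bystander: low round aluminium tin, 70 mm across, 28 mm tall; origin under its centre
- bead_ring: a bystander: ring of dark wooden beads lying flat, about 83 mm across, 15 mm tall; origin under its centre
- lidded_jar: a bystander: glass jar with a metal lid, 82 mm across, 102 mm tall; origin under its centre
- vase: a bystander: squat celadon vase, 88 mm across, 68 mm tall; origin under its centre
- brush: a bystander: thick lacquer brush lying flat, 215 mm long, 23 mm thick; origin on the table under its balance point, x axis points to the bristles
- gouge: a bystander: carving gouge lying flat, 225 mm long, 23 mm thick, wooden handle; origin on the table under its ferrule, x axis points to the blade
Mind the look-alikes: they are no part of the job. Leave any green look-alike of the wing_nut alone.

How it is judged:
By the outcome, as a careful person would: the job done as asked, in the order asked, and still so for the second after the job is handed in, with the robot touching nothing.
It also fails if it takes over 72 s, if anything falls off the work surface, if the arm or the gripper's body presses on something with over 40 N, if the wrist force passes 120 N, or if a joint passes its speed limit or range.

ROBOT

A 7-joint arm with a two-finger parallel gripper is mounted at the origin on the work surface. World frame = base frame: x ahead of the robot, y to its left, z up, the work surface at z = 0. Lengths are in m, angles in rad, forces in N, time in s.
With the tool pointing down it reaches from about 0.35 to 0.775 m from the base axis. Payload 3.1 kg.
Tool frame: the origin (TCP) lies on the centre line of the jaws, within the pads' length; the fingertips stand env.finger_overhang ahead of it and the grasp point (between the pads) is the TCP (env.finger_overhang is the distance from the TCP to the fingertips, in m); z points along the fingers, y is the line along which they close (so a half turn about z gives the same grasp; the last joint's range is limited). The gripper opens to 85 mm and grips with 20 to 120 N. Pads are 22 mm wide; open, the fingers measure 114 mm over their backs; the gripper's body (76 mm by 85 mm) begins 54 mm behind the grasp point. The pads swing forward as they close: fully open they stand 13 mm farther back than shut.
Start: joints at [1.158, 0.311, 0.014, 1.512, -0.004, 1.319, -0.027], TCP at [0.199, -0.513, 0.25] pointing down, gripper open.
Joint ranges: [-2.7, 2.7], [-0.3, 1.91], [-1.27, 1.3], [0.12, 2.57], [-1.44, 4.58], [0.2, 2.03], [-3.05, 3.05]. Speed limits (rad/s): [2.79, 2.79, 3.14, 3.14, 3.14, 3.14, 3.14].

INTERFACE

Orientations are given as a unit quaternion [x, y, z, w].
In Python, from plant import env, vision gives the robot as it stands. The module is installed in compiled form; this text tells all that it offers.
- The arm moves only by the shell command python3 -m handwheel 'ROWS' [FORCE]. ROWS is JSON, a list of rows, each a list of 7 numbers: the turn, a rotation vector about the tool's x, y, z in degrees, then the shift along the tool's x, y, z in cm, then the finger opening in cm, from 0 to 8.54. A call has exactly 5 rows; each row shifts and turns the commanded pose from where the row before left it, along the tool's axes as they then stand; what a row does not reach is not made up. A row lasts 1/10 s, in which the tool goes at most 50 mm and 8.59 degrees, less where a joint would pass 70% of its speed; a pose out of reach is approached as far as the arm can. A call with a gripper value outside its range is refused whole. The fingers move at their own pace and stop on an object; FORCE is the grip in N (left out, the last holds). Time passes only in rows, so rows that do not move let the fingers close, or fill a call up. It gives the time, the measured TCP pose, the force, the opening and the grip force at its end, in the units of the state.
- env.get_obs(): the state, without advancing time (a new reading comes with each control period).
- vision.capture(name): name is "side" or "top" or "wrist"; returns a dict with "color" (480x640x3 uint8, blue, green, red), "camera_matrix" (3x3 intrinsics, pixels), "dist" ([k1, k2, p1, p2, k3] as OpenCV has them; the pictures are not rectified), "rvec" (rotation vector, rad) and "tvec" (3), from world to camera coordinates, as OpenCV has them. Camera axes: x right, y down, z forward; pixel columns grow to the right and rows downward; lengths in m; the calibration is good to about 2 mm. A picture is of the moment at which its call begins. There is no depth.
- env.sign_off(): hands the job in; it is judged then, once.
The state is a dict: "time": time; "joint_positions": joint angles; "qd": joint speeds; "effort": joint torques, N m; "tool_pos": TCP position; "tcp_rot": TCP orientation; "contact_force": force on the tool from outside, world axes, zero at the start; "ft_torque": the same for the moment, N m; "width": finger opening in m; "gripper_force": force on a finger pad.
Only numpy, scipy, OpenCV 4.12 (cv2) and the standard library are available. Lean on these libraries where they do the work, as an engineer would, in place of code of your own. Each camera call takes 0.05 s, during which the arm holds its last target. There are 200 camera calls.

## Working session

There is one attempt and no reset: what is moved stays moved. The work goes in short steps, Python scripts to look and compute and a shell command to move; the robot and the scene stay as the last step left them, time stands still between calls to the robot, and variables do not carry over. Pictures are saved under pics/ and viewed, at most 10 in all, crops included, and the job is handed in when it is done.

```bash
mkdir -p pics; cat > h.py <<'E'
from plant import env, vision
import numpy as np, cv2
from scipy.spatial.transform import Rotation as R
def cap(n,f=None):
    c=vision.capture(n)
    if f: cv2.imwrite('pics/'+f,c['color'])
    return c
def ray(c,uv,z):
    p=cv2.undistortPoints(np.array([[uv]],float),np.array(c['camera_matrix']),np.array(c['dist'])).ravel()
    Rm=cv2.Rodrigues(np.array(c['rvec'],float))[0]; t=np.array(c['tvec'],float).ravel()
    o=-Rm.T@t; d=Rm.T@np.r_[p,1]
    return o+d*(z-o[2])/d[2]
def proj(c,P):
    return cv2.projectPoints(np.array(P,float).reshape(-1,1,3),np.array(c['rvec'],float),np.array(c['tvec'],float),np.array(c['camera_matrix']),np.array(c['dist']))[0].reshape(-1,2)
E
python3 - <<'E'
from h import *
import pickle
a=cap('top','top.png');b=cap('side','side.png')
pickle.dump((a,b),open('c.pkl','wb'))
o=env.get_obs();print(o['tool_pos'],o['tcp_rot'],o['width'],env.finger_overhang,o['contact_force'])
print(R.from_quat(o['tcp_rot']).as_matrix().round(3))
E
```

```text
[ 0.19906619 -0.51207676  0.24933293] [ 9.82858112e-01  1.84360571e-01 -2.47871481e-04 -1.02492569e-03] 0.08539768747420097 0.019 [-0.06525205  0.32071804  0.33345637]
[[ 0.932  0.362 -0.001]
 [ 0.362 -0.932  0.002]
 [-0.    -0.002 -1.   ]]
```

View pics/top.png

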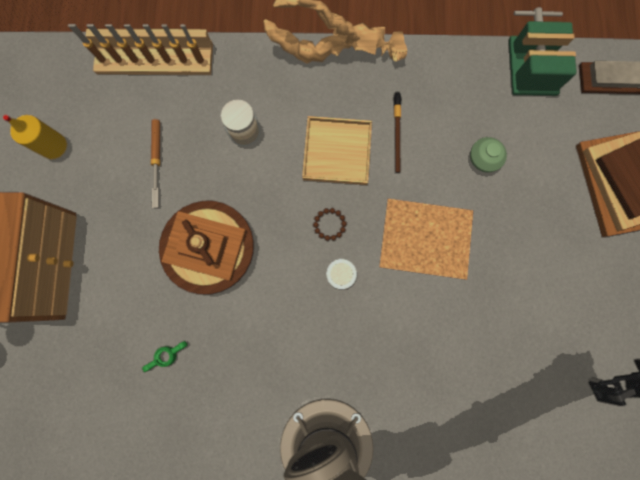

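View pics/side.png

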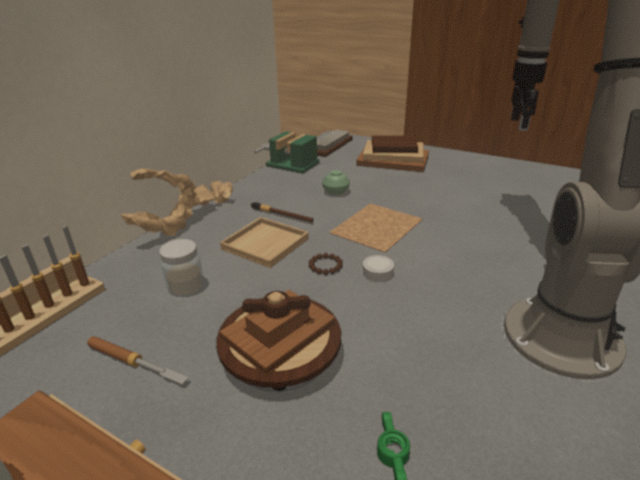

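The top view shows two wing nuts. The brown one at (197,241) sits on the plinth on the round stand, and the green look-alike lies on the bench at (165,356). The brown one fits the description, so I'll confirm it in a crop. The tray is at (338,151) and the cork mat at (427,239).

```bash
python3 - <<'E'
from h import *
import pickle
a,b=pickle.load(open('c.pkl','rb'))
im=a['color'][195:300,150:265]
im2=b['color'][270:400,205:355]
x=cv2.resize(im,None,fx=4,fy=4,interpolation=cv2.INTER_CUBIC);y=cv2.resize(im2,None,fx=2.2,fy=2.2,interpolation=cv2.INTER_CUBIC)
o=np.zeros((420,800,3),np.uint8);o[:x.shape[0],:x.shape[1]]=x;o[:y.shape[0],462:462+y.shape[1]]=y
cv2.imwrite('pics/crop.png',o)
for n,uv,z in [('disc',(207,247),.05),('nut',(197,241),.128)]: print(n,ray(a,uv,z).round(4))
for n,uv,z in [('disc',(279,335),.05),('screw',(275,300),.133)]: print('side',n,ray(b,uv,z).round(4))
print('tray',[ray(a,p,.022).round(3)[:2] for p in [(308,117),(372,119),(368,185),(303,182)]])
print('mat',[ray(a,p,.004).round(3)[:2] for p in [(387,200),(474,207),(469,278),(380,268)]])
for n,p,z in [('bead',(330,225),.01),('wax',(341,274),.028),('jar',(238,115),.1),('vase',(489,152),.06),('brush1',(397,95),.01),('brush2',(398,172),.01),('gouge1',(155,120),.01),('g2',(155,207),.01)]: print(n,ray(a,p,z).round(3)[:2])
E
```

```text
disc [0.4405 0.2808 0.05  ]
nut [0.4429 0.282  0.128 ]
side disc [0.4405 0.2896 0.05  ]
side screw [0.4374 0.2959 0.133 ]
tray [array([0.772, 0.056]), array([ 0.769, -0.102]), array([ 0.6  , -0.092]), array([0.606, 0.065])]
mat [array([ 0.568, -0.14 ]), array([ 0.554, -0.352]), array([ 0.381, -0.333]), array([ 0.402, -0.122])]
bead [ 0.503 -0.002]
wax [ 0.385 -0.028]
jar [0.741 0.214]
vase [ 0.674 -0.374]
brush1 [ 0.84  -0.167]
brush2 [ 0.638 -0.166]
gouge1 [0.765 0.442]
g2 [0.542 0.424]
```

View pics/crop.png

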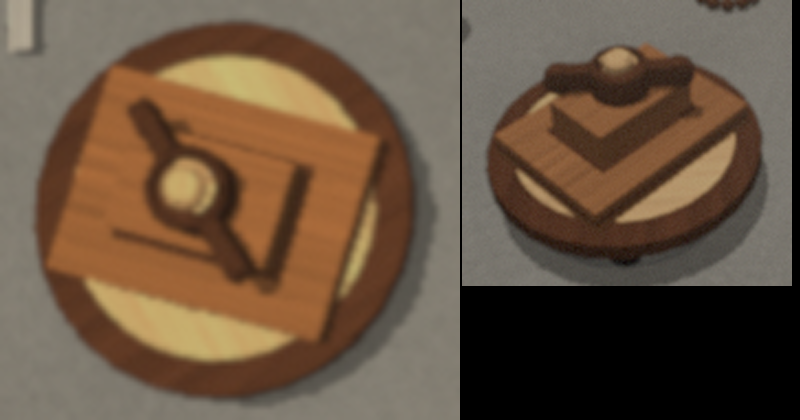

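Crop confirms the brown nut on the stand's screw (tip at pixel ≈(198,242)), with its ears running from (185,222) to (210,264). The slab corners are also clear.

```bash
python3 - <<'E'
from h import *
import pickle
a,b=pickle.load(open('c.pkl','rb'))
f=lambda p:(150+p[0]/4-.4,195+p[1]/4-.4)
az=lambda d:np.degrees(np.arctan2(d[1],d[0])).round(1)
e=[ray(a,f(p),.126) for p in [(142,107),(240,275)]]
print('ears',e,az(e[0]-e[1]),np.linalg.norm(e[0]-e[1]))
print('tip',ray(a,f((191,187)),.133))
c=np.array([ray(a,f(p),.07) for p in [(113,67),(383,138),(325,340),(47,268)]])
print(c.round(3),c.mean(0),az(c[0]-c[1]),az(c[3]-c[2]),np.linalg.norm(c[0]-c[1]),np.linalg.norm(c[0]-c[3]))
m=np.array([ray(a,p,.004) for p in [(387,200),(474,207),(469,278),(380,268)]]);print('mat',m.mean(0),az(m[0]-m[1]),az(m[3]-m[2]))
t=np.array([ray(a,p,.022) for p in [(308,117),(372,119),(368,185),(303,182)]]);print('tray',t.mean(0),az(t[0]-t[1]),az(t[3]-t[2]),az(t[0]-t[3]))
T=R.from_quat(env.get_obs()['tcp_rot']).as_matrix()
for w in [(.26,.32,0),(-.02,.46,0)]: print(T.T@np.array(w)*100)
E
```

```text
ears [array([0.48546807, 0.31084787, 0.126     ]), array([0.39591616, 0.25294273, 0.126     ])] 32.9 0.10664216209741538
tip [0.44149014 0.27974214 0.133     ]
[[0.519 0.347 0.07 ]
 [0.48  0.191 0.07 ]
 [0.366 0.218 0.07 ]
 [0.403 0.376 0.07 ]] [0.44197627 0.28302521 0.07      ] 76.0 76.6 0.16119306822542567 0.11935062687261468
mat [ 0.47645128 -0.23651563  0.004     ] 86.1 84.4
tray [ 0.68680545 -0.01807508  0.022     ] 88.9 88.1 -3.0
[ 35.82941252 -20.40224678   0.03905209]
[ 14.80640492 -43.59773201   0.09020292]
```

```bash

python3 -m handwheel '[[0,0,0,3.6,-2.04,0,8.5],[0,0,0,3.6,-2.04,0,8.5],[0,0,0,3.6,-2.04,0,8.5],[0,0,0,3.6,-2.04,0,8.5],[0,0,0,3.6,-2.04,0,8.5]]'
python3 -m handwheel '[[0,0,0,3.6,-2.04,0,8.5],[0,0,0,3.6,-2.04,0,8.5],[0,0,0,3.6,-2.04,0,8.5],[0,0,0,3.6,-2.04,0,8.5],[0,0,0,3.6,-2.04,0,8.5]]'
python3 -m handwheel '[[0,0,0,1.48,-4.36,0,8.5],[0,0,0,1.48,-4.36,0,8.5],[0,0,0,1.48,-4.36,0,8.5],[0,0,0,1.48,-4.36,0,8.5],[0,0,0,1.48,-4.36,0,8.5]]'
python3 -m handwheel '[[0,0,0,1.48,-4.36,0,8.5],[0,0,0,1.48,-4.36,0,8.5],[0,0,0,1.48,-4.36,0,8.5],[0,0,0,1.48,-4.36,0,8.5],[0,0,0,0,0,0,8.5]]'
python3 - <<'E'
from h import *
import pickle
w=cap('wrist','w1.png');pickle.dump(w,open('w1.pkl','wb'))
o=env.get_obs();print(o['time'],o['tool_pos'],o['joint_positions'].round(2) if hasattr(o['joint_positions'],'round') else o['joint_positions'])
print(R.from_quat(o['tcp_rot']).as_matrix().round(3))
E
```

```text
time: 0.6
tool_pos: [0.3307, -0.3507, 0.2499]
tcp_rot: [0.983, 0.184, -0.0, -0.0]
contact_force: [0.4, -0.3, -0.1]
width: 0.0848
gripper_force: 0.0
time: 1.1
tool_pos: [0.4614, -0.1906, 0.2499]
tcp_rot: [0.983, 0.184, -0.0, -0.0]
contact_force: [-0.3, -0.7, -0.0]
width: 0.0852
gripper_force: 0.0
time: 1.6
tool_pos: [0.4502, 0.0396, 0.25]
tcp_rot: [0.983, 0.184, -0.0, 0.0]
contact_force: [0.6, 0.5, -0.3]
width: 0.0848
gripper_force: 0.0
time: 2.1
tool_pos: [0.4397, 0.2304, 0.2503]
tcp_rot: [0.982, 0.191, -0.0, -0.003]
contact_force: [-1.4, 0.5, 0.4]
width: 0.0852
gripper_force: 0.0
2.15 [0.44099015 0.22609223 0.24997678] [-0.02  0.25 -0.6   1.64  0.14  1.3  -1.83]
[[ 0.929  0.37  -0.002]
 [ 0.37  -0.929  0.002]
 [-0.001 -0.002 -1.   ]]
```

View pics/w1.png

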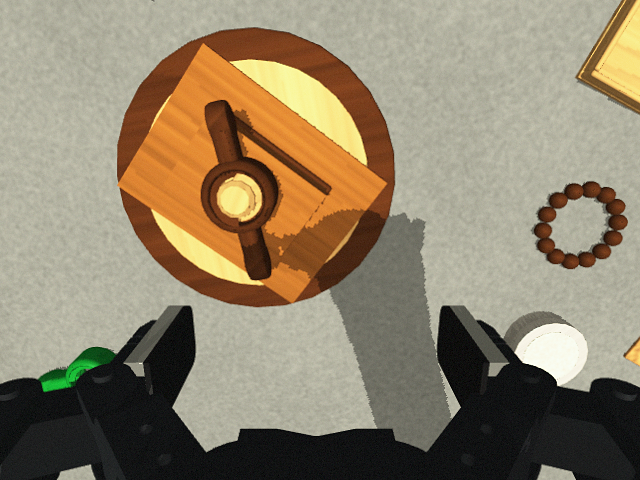

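The wrist view shows the screw tip at (239,199) and the ears from (217,108) to (260,272). The slab corners are at (203,43), (387,184), (293,302) and (119,185).

```bash
python3 - <<'E'
from h import *
import pickle
a=pickle.load(open('w1.pkl','rb'))
az=lambda d:np.degrees(np.arctan2(d[1],d[0])).round(1)
e=[ray(a,p,.126) for p in [(217,108),(260,272)]]
print('ears',e,az(e[0]-e[1]),np.linalg.norm(e[0]-e[1]))
print('tip',ray(a,(239,199),.133),'hub',ray(a,(239,194),.128))
c=np.array([ray(a,p,.07) for p in [(203,43),(387,184),(293,302),(119,185)]])
print(c.round(3),c.mean(0),az(c[0]-c[1]),az(c[3]-c[2]),np.linalg.norm(c[0]-c[1]),np.linalg.norm(c[0]-c[3]))
E
```

```text
ears [array([0.49051006, 0.31133154, 0.126     ]), array([0.40567267, 0.25433861, 0.126     ])] 33.9 0.10220360169062798
tip [0.44702869 0.28149638 0.133     ] hub [0.44866368 0.28304188 0.128     ]
[[0.523 0.346 0.07 ]
 [0.483 0.191 0.07 ]
 [0.369 0.221 0.07 ]
 [0.408 0.374 0.07 ]] [0.44569273 0.28316944 0.07      ] 75.4 75.7 0.16011185718784054 0.11881574760430334
```

```bash

python3 -m handwheel '[[0,0,0,1.2,-2.54,0,8.5],[0,0,0,1.2,-2.54,0,8.5],[0,0,-6,0,0,3.5,8.5],[0,0,-6,0,0,3.5,8.5],[0,0,0,0,0,0,8.5]]'
python3 - <<'E'
from h import *
import pickle
w=cap('wrist','w2.png');pickle.dump(w,open('w2.pkl','wb'))
o=env.get_obs();print(o['time'],o['tool_pos'],o['joint_positions'])
print(R.from_quat(o['tcp_rot']).as_matrix().round(3))
P=[(.4445,.282,.133)]; print(proj(w,P))
E
```

```text
time: 2.65
tool_pos: [0.4443, 0.2736, 0.1752]
tcp_rot: [0.958, 0.285, -0.006, 0.002]
contact_force: [-0.2, -0.8, -0.8]
width: 0.0852
gripper_force: 0.0
2.7 [0.44588019 0.27501206 0.17799129] [-0.10255108  0.38358887 -0.63274801  1.67099879  0.24224954  1.1736887
 -1.79119371]
[[ 0.839  0.545 -0.005]
 [ 0.545 -0.839 -0.004]
 [-0.007  0.001 -1.   ]]
[[295.45759547 278.72629224]]
```

View pics/w2.png

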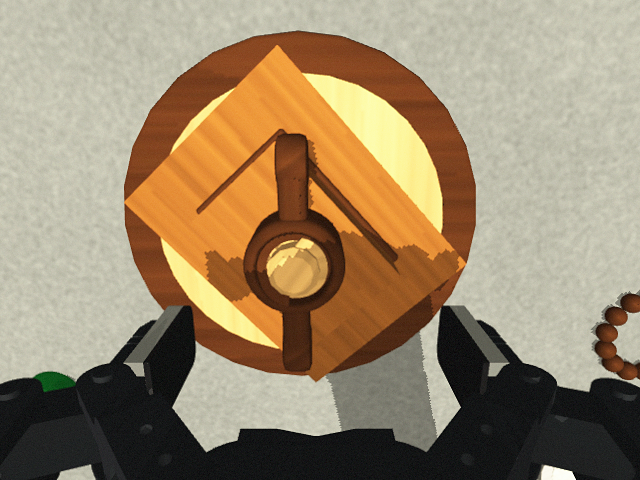

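The screw tip is at (297,269) and the ears run from (291,135) to (297,370). The nut is nearly aligned with the tool.

```bash
python3 - <<'E'
from h import *
import pickle
a=pickle.load(open('w2.pkl','rb'))
az=lambda d:np.degrees(np.arctan2(d[1],d[0])).round(1)
e=[ray(a,p,.126) for p in [(291,140),(297,363)]]
print('ears',az(e[0]-e[1]),np.linalg.norm(e[0]-e[1]),(e[0]+e[1])/2)
print('tip',ray(a,(297,269),.133),'hub',ray(a,(294,262),.128))
c=np.array([ray(a,p,.07) for p in [(277,45),(466,264),(317,381),(125,202)]])
print(c.mean(0),az(c[0]-c[1]),az(c[3]-c[2]))
o=env.get_obs();M=R.from_quat(o['tcp_rot']).as_matrix();print(o['tool_pos'])
for t in [(.4455,.284,.124)]: print(M.T@(np.array(t)-o['tool_pos'])*100)
print(az(M[:,0]))
E
```

```text
ears 33.8 0.10371411369230138 [0.44880216 0.28574768 0.126     ]
tip [0.44861998 0.28383352 0.133     ] hub [0.44891241 0.2858188  0.128     ]
[0.44573889 0.28359391 0.07      ] 75.6 75.8
[0.44588019 0.27501206 0.17799129]
[ 0.49472588 -0.77845502  5.39528748]
33.0
```

```bash

python3 -m handwheel '[[0,0,-0.8,0.6,-0.7,0,8.5],[0,0,0,0,0,2,8.5],[0,0,0,0,0,2,8.5],[0,0,0,0,0,1.2,8.5],[0,0,0,0,0,0,8.5]]' 30
python3 -m handwheel '[[0,0,0,0,0,0,6],[0,0,0,0,0,0,4],[0,0,0,0,0,0,4],[0,0,0,0,0,0,4],[0,0,0,0,0,0,4]]' 30
```

```text
time: 3.2
tool_pos: [0.448, 0.287, 0.1281]
tcp_rot: [0.956, 0.292, -0.0, 0.0]
contact_force: [0.0, 0.4, -1.0]
width: 0.085
gripper_force: 0.0
time: 3.7
tool_pos: [0.4487, 0.2879, 0.1297]
tcp_rot: [0.956, 0.293, 0.001, -0.0]
contact_force: [-1.3, -0.6, 6.2]
width: 0.0442
gripper_force: 31.3
```

```bash

python3 -m handwheel '[[0,0,-5,0,0,-0.06,4],[0,0,-8,0,0,-0.018,4],[0,0,-8,0,0,-0.018,4],[0,0,-8,0,0,-0.018,4],[0,0,-8,0,0,-0.018,4]]' 30
python3 -m handwheel '[[0,0,-8,0,0,-0.018,4],[0,0,-8,0,0,-0.018,4],[0,0,-8,0,0,-0.018,4],[0,0,-8,0,0,-0.018,4],[0,0,-8,0,0,-0.018,4]]'
python3 -c "
from h import *
o=env.get_obs();print(o['joint_positions'],o['ft_torque'])"
```

```text
time: 4.2
tool_pos: [0.4463, 0.2898, 0.13]
tcp_rot: [0.812, 0.584, 0.0, -0.002]
contact_force: [-4.1, 3.0, 1.2]
width: 0.0447
gripper_force: 30.8
time: 4.7
tool_pos: [0.4428, 0.2901, 0.1308]
tcp_rot: [0.562, 0.827, -0.001, -0.004]
contact_force: [-8.6, 2.3, 4.8]
width: 0.0444
gripper_force: 31.2
[ 0.06100677  0.54206774 -0.93118107  1.71161141  0.46594561  1.13348
 -0.62990861] [ 0.52383795  2.04505129 -0.18322502]
```

```bash

python3 -m handwheel '[[0,0,0,0,0,0,6.5],[0,0,0,0,0,0,6.5],[0,0,0,0,0,0,6.5],[0,0,0,0,0,0,6.5],[0,0,0,0,0,0,6.5]]' 
python3 - <<'E'
from h import *
o=env.get_obs();M=R.from_quat(o['tcp_rot']).as_matrix();print(o['tool_pos'])
print(M.T@(np.array([.4444,.2853,.1275])-o['tool_pos'])*100,np.degrees(R.from_quat(o['tcp_rot']).as_euler('xyz')))
E
```

```text
time: 5.2
tool_pos: [0.4484, 0.2868, 0.1305]
tcp_rot: [0.567, 0.824, -0.0, 0.0]
contact_force: [0.6, 0.2, 0.8]
width: 0.065
gripper_force: 0.0
[0.44835777 0.28681398 0.13049256]
[ 0.00052937 -0.42381948  0.29915144] [1.79985910e+02 2.99076679e-02 1.10984057e+02]
```

```bash

python3 -m handwheel '[[0,0,0,0,-0.42,0.2,6.5],[0,0,0,0,0,0,4],[0,0,0,0,0,0,4],[0,0,0,0,0,0,4],[0,0,0,0,0,0,4]]' 30
python3 -m handwheel '[[0,0,-8,0,0,-0.018,4],[0,0,-8,0,0,-0.018,4],[0,0,-8,0,0,-0.018,4],[0,0,-8,0,0,-0.018,4],[0,0,-8,0,0,-0.018,4]]'
python3 -m handwheel '[[0,0,-8,0,0,-0.018,4],[0,0,-8,0,0,-0.018,4],[0,0,-8,0,0,-0.018,4],[0,0,-8,0,0,-0.018,4],[0,0,-8,0,0,-0.018,4]]'
python3 -c "
from h import *
o=env.get_obs();print(o['joint_positions'],o['ft_torque'])"
```

```text
time: 5.7
tool_pos: [0.4439, 0.2856, 0.1285]
tcp_rot: [0.566, 0.824, -0.0, -0.0]
contact_force: [-0.5, -0.5, 1.2]
width: 0.0443
gripper_force: 30.7
time: 6.2
tool_pos: [0.4437, 0.2856, 0.1294]
tcp_rot: [0.247, 0.969, -0.0, -0.0]
contact_force: [-1.6, -0.7, 1.1]
width: 0.0445
gripper_force: 30.8
time: 6.7
tool_pos: [0.4436, 0.2853, 0.1303]
tcp_rot: [-0.099, 0.995, -0.0, -0.001]
contact_force: [-0.9, -1.2, 2.4]
width: 0.0444
gripper_force: 30.9
[ 0.20990478  0.68696553 -1.214888    1.71666365  0.68046532  1.23470711
  0.59440327] [-0.23807045  0.40007742 -0.04050667]
```

```bash

python3 -m handwheel '[[0,0,-8,0,0,-0.018,4],[0,0,-8,0,0,-0.018,4],[0,0,-8,0,0,-0.018,4],[0,0,-8,0,0,-0.018,4],[0,0,-8,0,0,-0.018,4]]'
python3 -c "
from h import *
o=env.get_obs();print(o['joint_positions'],o['ft_torque'])"
```

```text
time: 7.2
tool_pos: [0.4437, 0.2851, 0.1311]
tcp_rot: [-0.433, 0.901, -0.0, -0.001]
contact_force: [-1.9, -1.4, 1.5]
width: 0.0442
gripper_force: 30.9
[ 0.22137721  0.70564629 -1.24458085  1.71528615  0.70354659  1.25182199
  1.2743822 ] [-0.32383803  0.30056877 -0.06035356]
```

```bash

python3 -m handwheel '[[0,0,-8,0,0,-0.018,4],[0,0,-8,0,0,-0.018,4],[0,0,-8,0,0,-0.018,4],[0,0,-8,0,0,-0.018,4],[0,0,-8,0,0,-0.018,4]]'
python3 -m handwheel '[[0,0,-8,0,0,-0.018,4],[0,0,-8,0,0,-0.018,4],[0,0,-8,0,0,-0.018,4],[0,0,-8,0,0,-0.018,4],[0,0,-4,0,0,-0.009,4]]'
python3 -m handwheel '[[0,0,0,0,0,0,7],[0,0,0,0,0,0,8],[0,0,0,0,0,0,8.5],[0,0,0,0,0,0,8.5],[0,0,0,0,0,-4,8.5]]'
python3 -c "
from h import *
o=env.get_obs();print(o['joint_positions'],o['tool_pos'],np.degrees(R.from_quat(o['tcp_rot']).as_euler('xyz')))"
```

```text
time: 7.7
tool_pos: [0.4439, 0.285, 0.132]
tcp_rot: [0.715, -0.699, 0.0, 0.001]
contact_force: [-1.3, -1.3, 1.9]
width: 0.0442
gripper_force: 30.9
time: 8.2
tool_pos: [0.4442, 0.285, 0.1329]
tcp_rot: [0.896, -0.444, 0.0, 0.001]
contact_force: [-0.0, -0.6, 1.8]
width: 0.0445
gripper_force: 30.8
time: 8.7
tool_pos: [0.4421, 0.2822, 0.1681]
tcp_rot: [0.895, -0.446, -0.003, 0.005]
contact_force: [1.5, -0.4, 0.6]
width: 0.0848
gripper_force: 0.0
[ 0.23169555  0.64965386 -1.24959398  1.66727897  0.63150226  1.31057427
  2.65072642] [0.4421423  0.28215265 0.16810308] [ 1.79334068e+02  4.86245191e-02 -5.29856523e+01]
```

```bash

python3 -m handwheel '[[0,0,8,0,0,0,7],[0,0,8,0,0,0,7],[0,0,8,0,0,0,7],[0,0,8,0,0,0,7],[0,0,8,0,0,0,7]]'
python3 -m handwheel '[[0,0,8,0,0,0,7],[0,0,8,0,0,0,7],[0,0,8,0,0,0,7],[0,0,8,0,0,0,7],[0,0,8,0,0,0,7]]'
python3 -m handwheel '[[0,0,8,0,0,0,7],[0,0,8,0,0,0,7],[0,0,8,0,0,0,7],[0,0,8,0,0,0,7],[0,0,8,0,0,0,7]]'
python3 -m handwheel '[[0,0,8,0,0,0,7],[0,0,8,0,0,0,7],[0,0,8,0,0,0,7],[0,0,8,0,0,0,7],[0,0,8,0,0,0,7]]'
python3 -m handwheel '[[0,0,8,0,0,0,7],[0,0,8,0,0,0,7],[0,0,4,0,0,0,7],[0,0,0,0,0,0,7],[0,0,0,0,0,0,7]]'
python3 - <<'E'
from h import *
w=cap('wrist','w3.png')
o=env.get_obs();M=R.from_quat(o['tcp_rot']).as_matrix();print(o['joint_positions'],o['tool_pos'])
print(M.T@(np.array([.444,.2853,.1325])-o['tool_pos'])*100,np.degrees(R.from_quat(o['tcp_rot']).as_euler('xyz')))
E
```

```text
time: 9.2
tool_pos: [0.444, 0.2857, 0.173]
tcp_rot: [-0.686, 0.727, -0.0, 0.0]
contact_force: [0.5, 0.4, -0.3]
width: 0.0701
gripper_force: 0.0
time: 9.7
tool_pos: [0.4439, 0.2858, 0.1729]
tcp_rot: [-0.396, 0.918, 0.0, 0.0]
contact_force: [-0.4, -0.1, -0.4]
width: 0.0697
gripper_force: 0.0
time: 10.2
tool_pos: [0.4439, 0.2859, 0.1729]
tcp_rot: [-0.059, 0.998, 0.0, -0.0]
contact_force: [0.5, 0.5, -0.1]
width: 0.0698
gripper_force: 0.0
time: 10.7
tool_pos: [0.4438, 0.2859, 0.1729]
tcp_rot: [0.286, 0.958, 0.0, -0.0]
contact_force: [-0.3, 0.5, 0.3]
width: 0.0699
gripper_force: 0.0
time: 11.2
tool_pos: [0.4439, 0.2859, 0.1729]
tcp_rot: [0.445, 0.896, -0.0, -0.0]
contact_force: [-0.1, 0.2, 0.5]
width: 0.0706
gripper_force: 0.0
[-0.18439746  0.37554385 -0.54736728  1.675562    0.21060373  1.14975043
 -0.1391958 ] [0.44392334 0.28580313 0.17288166]
[-0.0451117  -0.02401029  4.03816302] [-1.79996396e+02 -5.32316579e-03  1.27137682e+02]
```

View pics/w3.png

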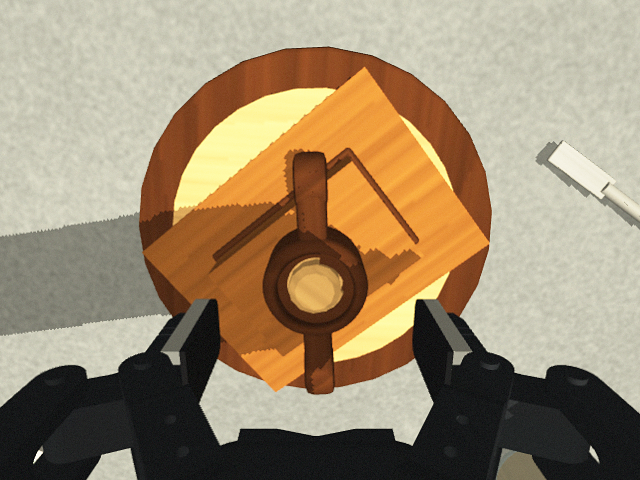

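The nut is aligned with the tool and centred on the screw at (315,287). I'll make a second stroke of 180°.

```bash

python3 -m handwheel '[[0,0,0,-0.04,0,2,7],[0,0,0,0,0,2,7],[0,0,0,0,0,0,4],[0,0,0,0,0,0,4],[0,0,0,0,0,0,4]]' 30
python3 -m handwheel '[[0,0,-4,0,0,-0.009,4],[0,0,-8,0,0,-0.018,4],[0,0,-8,0,0,-0.018,4],[0,0,-8,0,0,-0.018,4],[0,0,-8,0,0,-0.018,4]]'
python3 -m handwheel '[[0,0,-8,0,0,-0.018,4],[0,0,-8,0,0,-0.018,4],[0,0,-8,0,0,-0.018,4],[0,0,-8,0,0,-0.018,4],[0,0,-8,0,0,-0.018,4]]'
python3 -m handwheel '[[0,0,-8,0,0,-0.018,4],[0,0,-8,0,0,-0.018,4],[0,0,-8,0,0,-0.018,4],[0,0,-8,0,0,-0.018,4],[0,0,-8,0,0,-0.018,4]]'
python3 -m handwheel '[[0,0,-8,0,0,-0.018,4],[0,0,-8,0,0,-0.018,4],[0,0,-8,0,0,-0.018,4],[0,0,-8,0,0,-0.018,4],[0,0,-8,0,0,-0.018,4]]'
python3 -c "
from h import *
o=env.get_obs();print(o['joint_positions'],o['tool_pos'],np.degrees(R.from_quat(o['tcp_rot']).as_euler('xyz')))"
```

```text
time: 11.75
tool_pos: [0.4442, 0.2852, 0.1334]
tcp_rot: [0.446, 0.895, -0.0, -0.0]
contact_force: [0.5, -0.5, -0.5]
width: 0.0442
gripper_force: 32.2
time: 12.25
tool_pos: [0.4442, 0.2853, 0.1345]
tcp_rot: [0.145, 0.99, -0.0, 0.0]
contact_force: [-1.3, -1.2, -0.4]
width: 0.0444
gripper_force: 32.3
time: 12.75
tool_pos: [0.4443, 0.2854, 0.1355]
tcp_rot: [-0.203, 0.979, -0.0, 0.0]
contact_force: [-1.0, -0.3, -1.2]
width: 0.0444
gripper_force: 32.3
time: 13.25
tool_pos: [0.4443, 0.2855, 0.1364]
tcp_rot: [-0.525, 0.851, 0.0, 0.0]
contact_force: [-0.9, -0.4, -0.4]
width: 0.0442
gripper_force: 32.3
time: 13.75
tool_pos: [0.4442, 0.2855, 0.1372]
tcp_rot: [0.785, -0.62, -0.0, -0.0]
contact_force: [-1.7, 0.2, -1.2]
width: 0.0445
gripper_force: 32.3
[ 0.18672164  0.63792904 -1.15554469  1.70909625  0.62041075  1.21427655
  2.24827571] [0.44420396 0.2855483  0.13723796] [-1.79990386e+02  1.67564738e-02 -7.66494736e+01]
```

```bash

python3 -m handwheel '[[0,0,-8,0,0,-0.018,4],[0,0,-8,0,0,-0.018,4],[0,0,-8,0,0,-0.018,4],[0,0,-6,0,0,-0.014,4],[0,0,0,0,0,0,4]]'
python3 -m handwheel '[[0,0,0,0,0,0,7],[0,0,0,0,0,0,7],[0,0,0,0,0,0,7],[0,0,0,0,0,-2,7],[0,0,0,0,0,-2,7]]'
python3 -m handwheel '[[0,0,8,0,0,0,7],[0,0,8,0,0,0,7],[0,0,8,0,0,0,7],[0,0,8,0,0,0,7],[0,0,8,0,0,0,7]]'
python3 -m handwheel '[[0,0,8,0,0,0,7],[0,0,8,0,0,0,7],[0,0,8,0,0,0,7],[0,0,8,0,0,0,7],[0,0,8,0,0,0,7]]'
python3 -m handwheel '[[0,0,8,0,0,0,7],[0,0,8,0,0,0,7],[0,0,8,0,0,0,7],[0,0,8,0,0,0,7],[0,0,8,0,0,0,7]]'
python3 -m handwheel '[[0,0,8,0,0,0,7],[0,0,8,0,0,0,7],[0,0,8,0,0,0,7],[0,0,8,0,0,0,7],[0,0,8,0,0,0,7]]'
python3 -m handwheel '[[0,0,8,0,0,0,7],[0,0,8,0,0,0,7],[0,0,4,0,0,0,7],[0,0,0,0,0,0,7],[0,0,0,0,0,0,7]]'
python3 - <<'E'
from h import *
w=cap('wrist','w4.png')
o=env.get_obs();M=R.from_quat(o['tcp_rot']).as_matrix();print(o['joint_positions'],o['tool_pos'])
print(M.T@(np.array([.4442,.2854,.1375])-o['tool_pos'])*100,np.degrees(R.from_quat(o['tcp_rot']).as_euler('xyz')))
E
```

```text
time: 14.25
tool_pos: [0.4442, 0.2853, 0.1377]
tcp_rot: [0.917, -0.399, -0.0, 0.0]
contact_force: [-1.8, 0.2, -0.2]
width: 0.0445
gripper_force: 32.4
time: 14.75
tool_pos: [0.4442, 0.285, 0.1772]
tcp_rot: [0.917, -0.399, -0.0, 0.0]
contact_force: [0.2, -0.5, -0.2]
width: 0.0697
gripper_force: 0.0
time: 15.25
tool_pos: [0.4446, 0.2855, 0.1774]
tcp_rot: [0.723, -0.69, 0.0, -0.0]
contact_force: [0.3, -0.1, -1.3]
width: 0.0699
gripper_force: 0.0
time: 15.75
tool_pos: [0.4445, 0.2855, 0.1774]
tcp_rot: [-0.444, 0.896, -0.0, 0.0]
contact_force: [-0.7, 0.4, -0.1]
width: 0.0701
gripper_force: 0.0
time: 16.25
tool_pos: [0.4444, 0.2856, 0.1774]
tcp_rot: [-0.111, 0.994, 0.0, 0.0]
contact_force: [-0.2, 0.1, 0.8]
width: 0.0703
gripper_force: 0.0
time: 16.75
tool_pos: [0.4444, 0.2857, 0.1774]
tcp_rot: [0.236, 0.972, 0.0, 0.0]
contact_force: [0.3, 0.0, -0.8]
width: 0.07
gripper_force: 0.0
time: 17.25
tool_pos: [0.4443, 0.2856, 0.1773]
tcp_rot: [0.398, 0.918, 0.0, 0.0]
contact_force: [1.0, 0.5, -0.6]
width: 0.0694
gripper_force: 0.0
[-0.19846634  0.36767838 -0.52669961  1.67005221  0.19871146  1.15716157
 -0.02360875] [0.44431098 0.28549369 0.17721262]
[ 1.09429349e-03 -1.56649136e-02  3.97125703e+00] [1.79983264e+02 4.97463057e-03 1.33128298e+02]
```

```bash

python3 -m handwheel '[[0,0,0,0,0,2,7],[0,0,0,0,0,2,7],[0,0,0,0,0,0,4],[0,0,0,0,0,0,4],[0,0,0,0,0,0,4]]' 30
python3 -m handwheel '[[0,0,-4,0,0,-0.009,4],[0,0,-8,0,0,-0.018,4],[0,0,-8,0,0,-0.018,4],[0,0,-8,0,0,-0.018,4],[0,0,-8,0,0,-0.018,4]]'
python3 -m handwheel '[[0,0,-8,0,0,-0.018,4],[0,0,-8,0,0,-0.018,4],[0,0,-8,0,0,-0.018,4],[0,0,-8,0,0,-0.018,4],[0,0,-8,0,0,-0.018,4]]'
python3 -m handwheel '[[0,0,-8,0,0,-0.018,4],[0,0,-8,0,0,-0.018,4],[0,0,-8,0,0,-0.018,4],[0,0,-8,0,0,-0.018,4],[0,0,-8,0,0,-0.018,4]]'
python3 -m handwheel '[[0,0,-8,0,0,-0.018,4],[0,0,-8,0,0,-0.018,4],[0,0,-8,0,0,-0.018,4],[0,0,-8,0,0,-0.018,4],[0,0,-8,0,0,-0.018,4]]'
python3 -m handwheel '[[0,0,-8,0,0,-0.018,4],[0,0,-8,0,0,-0.018,4],[0,0,-6,0,0,-0.014,4],[0,0,0,0,0,0,4],[0,0,0,0,0,0,4]]'
python3 -m handwheel '[[0,0,0,0,0,0,7],[0,0,0,0,0,0,7],[0,0,0,0,0,0,7],[0,0,0,0,0,-2,7],[0,0,0,0,0,-2,7]]'
python3 -c "
from h import *
o=env.get_obs();print(o['joint_positions'],o['tool_pos'],np.degrees(R.from_quat(o['tcp_rot']).as_euler('xyz')))"
```

```text
time: 17.8
tool_pos: [0.4442, 0.2853, 0.1376]
tcp_rot: [0.398, 0.917, -0.0, -0.0]
contact_force: [-1.6, -0.7, -1.9]
width: 0.0444
gripper_force: 32.2
time: 18.3
tool_pos: [0.444, 0.2854, 0.1387]
tcp_rot: [0.092, 0.996, -0.0, 0.0]
contact_force: [-2.2, -1.0, -1.5]
width: 0.0443
gripper_force: 32.3
time: 18.8
tool_pos: [0.4441, 0.2853, 0.1396]
tcp_rot: [-0.254, 0.967, -0.0, -0.0]
contact_force: [-1.4, -1.2, -1.7]
width: 0.0445
gripper_force: 32.3
time: 19.3
tool_pos: [0.4441, 0.2853, 0.1405]
tcp_rot: [-0.569, 0.822, -0.0, -0.0]
contact_force: [-2.1, -0.2, -0.4]
width: 0.0441
gripper_force: 32.3
time: 19.8
tool_pos: [0.4442, 0.2853, 0.1414]
tcp_rot: [0.816, -0.578, 0.0, 0.0]
contact_force: [-2.4, -0.1, -0.5]
width: 0.0446
gripper_force: 32.3
time: 20.3
tool_pos: [0.4444, 0.2851, 0.1416]
tcp_rot: [0.91, -0.416, 0.0, 0.0]
contact_force: [-1.9, -0.9, -0.3]
width: 0.044
gripper_force: 32.4
time: 20.8
tool_pos: [0.4442, 0.2851, 0.1812]
tcp_rot: [0.91, -0.414, -0.0, 0.0]
contact_force: [0.2, 0.6, 0.5]
width: 0.0698
gripper_force: 0.0
[ 0.21758303  0.60631604 -1.21287728  1.65057551  0.58579332  1.30384401
  2.75787163] [0.44420238 0.28510927 0.18117366] [ 1.79947465e+02  2.02303089e-02 -4.89681370e+01]
```

```bash

python3 -m handwheel '[[0,0,8,0,0,0,7],[0,0,8,0,0,0,7],[0,0,8,0,0,0,7],[0,0,8,0,0,0,7],[0,0,8,0,0,0,7]]'
python3 -m handwheel '[[0,0,8,0,0,0,7],[0,0,8,0,0,0,7],[0,0,8,0,0,0,7],[0,0,8,0,0,0,7],[0,0,8,0,0,0,7]]'
python3 -m handwheel '[[0,0,8,0,0,0,7],[0,0,8,0,0,0,7],[0,0,8,0,0,0,7],[0,0,8,0,0,0,7],[0,0,8,0,0,0,7]]'
python3 -m handwheel '[[0,0,8,0,0,0,7],[0,0,8,0,0,0,7],[0,0,8,0,0,0,7],[0,0,8,0,0,0,7],[0,0,8,0,0,0,7]]'
python3 -m handwheel '[[0,0,8,0,0,0,7],[0,0,8,0,0,0,7],[0,0,4,0,0,2,7],[0,0,0,0,0,2,7],[0,0,0,0,0,0,7]]'
python3 -m handwheel '[[0,0,0,0,0,0,4],[0,0,0,0,0,0,4],[0,0,0,0,0,0,4],[0,0,0,0,0,0,4],[0,0,-4,0,0,-0.009,4]]' 30
python3 -m handwheel '[[0,0,-8,0,0,-0.018,4],[0,0,-8,0,0,-0.018,4],[0,0,-8,0,0,-0.018,4],[0,0,-8,0,0,-0.018,4],[0,0,-8,0,0,-0.018,4]]'
python3 -m handwheel '[[0,0,-8,0,0,-0.018,4],[0,0,-8,0,0,-0.018,4],[0,0,-8,0,0,-0.018,4],[0,0,-8,0,0,-0.018,4],[0,0,-8,0,0,-0.018,4]]'
python3 -m handwheel '[[0,0,-8,0,0,-0.018,4],[0,0,-8,0,0,-0.018,4],[0,0,-8,0,0,-0.018,4],[0,0,-5,0,0,-0.012,4],[0,0,0,0,0,0,4]]'
python3 -m handwheel '[[0,0,0,0,0,-0.05,4],[0,0,0,0,0,-0.05,4],[0,0,0,0,0,-0.05,4],[0,0,0,0,0,-0.05,4],[0,0,0,0,0,0,4]]'
python3 -c "
from h import *
o=env.get_obs();print(o['joint_positions'],o['tool_pos'],np.degrees(R.from_quat(o['tcp_rot']).as_euler('xyz')))"
```

```text
time: 21.3
tool_pos: [0.4445, 0.2856, 0.1814]
tcp_rot: [0.711, -0.703, 0.0, -0.0]
contact_force: [-0.4, 0.7, 0.6]
width: 0.0699
gripper_force: 0.0
time: 21.8
tool_pos: [0.4445, 0.2856, 0.1814]
tcp_rot: [-0.428, 0.904, 0.0, 0.0]
contact_force: [-0.2, 0.2, -0.5]
width: 0.07
gripper_force: 0.0
time: 22.3
tool_pos: [0.4444, 0.2857, 0.1813]
tcp_rot: [-0.093, 0.996, 0.0, 0.0]
contact_force: [-0.2, 0.3, -0.6]
width: 0.0702
gripper_force: 0.0
time: 22.8
tool_pos: [0.4444, 0.2857, 0.1813]
tcp_rot: [0.253, 0.968, 0.0, 0.0]
contact_force: [-0.1, 0.5, -0.5]
width: 0.0699
gripper_force: 0.0
time: 23.3
tool_pos: [0.4426, 0.2842, 0.1388]
tcp_rot: [0.414, 0.91, -0.002, -0.001]
contact_force: [-0.2, -0.1, 0.4]
width: 0.0701
gripper_force: 0.0
time: 23.8
tool_pos: [0.4439, 0.2857, 0.1425]
tcp_rot: [0.382, 0.924, 0.0, -0.0]
contact_force: [-3.0, -2.0, 5.1]
width: 0.0449
gripper_force: 31.2
time: 24.3
tool_pos: [0.4438, 0.2855, 0.1433]
tcp_rot: [0.04, 0.999, -0.0, -0.0]
contact_force: [-4.4, -2.4, 6.8]
width: 0.0443
gripper_force: 31.2
time: 24.8
tool_pos: [0.444, 0.2853, 0.1442]
tcp_rot: [-0.304, 0.953, -0.0, -0.0]
contact_force: [-3.2, -2.4, 5.7]
width: 0.0439
gripper_force: 31.2
time: 25.3
tool_pos: [0.4443, 0.2853, 0.1449]
tcp_rot: [-0.531, 0.848, -0.0, 0.0]
contact_force: [-3.8, -2.3, 6.4]
width: 0.0444
gripper_force: 31.3
time: 25.8
tool_pos: [0.4442, 0.2851, 0.1452]
tcp_rot: [-0.53, 0.848, -0.0, -0.0]
contact_force: [-0.9, -0.4, -1.6]
width: 0.0441
gripper_force: 30.8
[ 0.07742801  0.5194214  -0.94148734  1.70247445  0.45374732  1.15592478
  1.69857273] [0.44422257 0.28508469 0.1452156 ] [ 1.79980415e+02 -3.15864116e-02 -1.15964057e+02]
```

```bash

python3 -m handwheel '[[0,0,0,0,0,-0.1,4],[0,0,0,0,0,-0.1,4],[0,0,0,0,0,-0.1,4],[0,0,0,0,0,0,4],[0,0,0,0,0,0,4]]'

```

```text
time: 26.3
tool_pos: [0.4442, 0.2852, 0.1487]
tcp_rot: [-0.53, 0.848, -0.0, -0.0]
contact_force: [-1.6, -2.2, -0.3]
width: 0.0441
gripper_force: 30.9
```

```bash

python3 -m handwheel '[[0,0,0,0,0,-1,4],[0,0,0,0,0,-1,4],[0,0,0,0,0,-1.5,4],[0,0,0,0,0,-2,4],[0,0,0,0,0,-2,4]]'
python3 -m handwheel '[[0,0,0,1.66,-3.51,0,4],[0,0,0,1.66,-3.51,0,4],[0,0,0,1.66,-3.51,0,4],[0,0,0,1.66,-3.51,0,4],[0,0,0,1.66,-3.51,0,4]]'
python3 -m handwheel '[[0,0,0,1.66,-3.51,0,4],[0,0,0,1.66,-3.51,0,4],[0,0,0,1.66,-3.51,0,4],[0,0,0,1.66,-3.51,0,4],[0,0,0,1.66,-3.51,0,4]]'
python3 -m handwheel '[[0,0,8.25,0,0,0,4],[0,0,8.25,0,0,0,4],[0,0,8.25,0,0,0,4],[0,0,8.25,0,0,0,4],[0,0,0,0,0,0,4]]'
python3 -m handwheel '[[0,0,8.25,0,0,0,4],[0,0,8.25,0,0,0,4],[0,0,8.25,0,0,0,4],[0,0,8.25,0,0,0,4],[0,0,0,0,0,0,4]]'
python3 - <<'E'
from h import *
import pickle
w=cap('wrist');t=cap('top');s=cap('side');pickle.dump((w,t,s),open('w5.pkl','wb'))
o=env.get_obs();M=R.from_quat(o['tcp_rot']).as_matrix();print(o['joint_positions'],o['tool_pos'])
print(M.T@(np.array([.6868,-.0181,.05])-o['tool_pos'])*100,np.degrees(R.from_quat(o['tcp_rot']).as_euler('xyz')))
x=np.zeros((600,800,3),np.uint8); x[:600,:]=0
a=cv2.resize(w['color'],(480,360)); x[:360,:480]=a
x[360:600,:320]=cv2.resize(s['color'][60:360,130:530],(320,240))
x[:400,480:800]=cv2.resize(t['color'][80:280,240:400],(320,400))
cv2.imwrite('pics/m5.png',x)
E
```

```text
time: 26.8
tool_pos: [0.4449, 0.2862, 0.2258]
tcp_rot: [-0.53, 0.848, 0.0, 0.002]
contact_force: [0.4, 0.4, -1.0]
width: 0.0441
gripper_force: 30.9
time: 27.3
tool_pos: [0.5677, 0.133, 0.2255]
tcp_rot: [-0.53, 0.848, -0.0, 0.002]
contact_force: [-0.1, 0.6, -0.6]
width: 0.0444
gripper_force: 30.9
time: 27.8
tool_pos: [0.6891, -0.019, 0.2254]
tcp_rot: [-0.53, 0.848, -0.001, 0.002]
contact_force: [0.9, 1.1, -0.8]
width: 0.0443
gripper_force: 30.9
time: 28.3
tool_pos: [0.6882, -0.0174, 0.2253]
tcp_rot: [-0.268, 0.964, -0.0, 0.002]
contact_force: [0.2, -0.5, -1.1]
width: 0.0439
gripper_force: 31.0
time: 28.8
tool_pos: [0.6878, -0.0173, 0.2247]
tcp_rot: [0.016, 1.0, 0.0, 0.001]
contact_force: [0.0, -0.3, -0.3]
width: 0.0443
gripper_force: 31.0
[ 0.31814444  0.69054604 -0.61868357  1.09135488  0.38043891  1.46491455
  1.31496534] [ 0.68752994 -0.017393    0.22410097]
[ 0.08541749 -0.07917697 17.41000425] [1.79979240e+02 4.80103167e-02 1.78272300e+02]
```

View pics/m5.png

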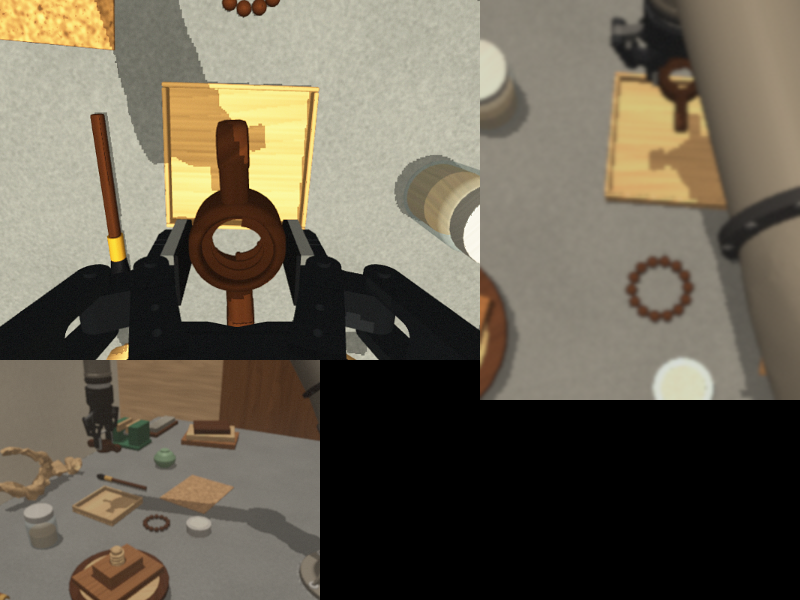

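The nut is in the grip above the tray. In the wrist image the tray's near edge runs from (219,111) to (425,117).

```bash
python3 - <<'E'
from h import *
import pickle
w,t,s=pickle.load(open('w5.pkl','rb'))
a=ray(w,(219,111),.022);b=ray(w,(425,117),.022);d=(b-a);print(a,b,np.linalg.norm(d))
d/=np.linalg.norm(d);n=np.array([-d[1],d[0],0]);n*=np.sign(n[0]);print((a+b)/2+.08*n,n)
E
```

```text
[ 0.61184272 -0.08894353  0.022     ] [0.62089254 0.06642302 0.022     ] 0.15562989474828112
[ 0.69623226 -0.01591222  0.022     ] [ 0.99830788 -0.0581496  -0.        ]
```

```bash

python3 -m handwheel '[[0,0,0,-0.25,0,4,4],[0,0,0,0,0,4,4],[0,0,0,0,0,4,4],[0,0,0,0,0,4,4],[0,0,0,0,0,2,4]]'
python3 -m handwheel '[[0,0,0,0,0,0.2,4],[0,0,0,0,0,0.2,4],[0,0,0,0,0,0.2,4],[0,0,0,0,0,0.1,4],[0,0,0,0,0,0,4]]'
python3 -m handwheel '[[0,0,0,0,0,0.1,4],[0,0,0,0,0,0.1,4],[0,0,0,0,0,0.1,4],[0,0,0,0,0,0,4],[0,0,0,0,0,0,4]]'

```

```text
time: 29.45
tool_pos: [0.6871, -0.0181, 0.0391]
tcp_rot: [0.015, 1.0, -0.0, -0.003]
contact_force: [-0.9, 0.6, -0.7]
width: 0.0443
gripper_force: 31.0
time: 29.95
tool_pos: [0.6906, -0.0176, 0.0381]
tcp_rot: [0.017, 1.0, -0.0, 0.001]
contact_force: [-0.3, -0.5, -0.9]
width: 0.0445
gripper_force: 31.0
time: 30.45
tool_pos: [0.6899, -0.0177, 0.0339]
tcp_rot: [0.017, 1.0, -0.0, 0.0]
contact_force: [0.5, 0.4, 1.3]
width: 0.0442
gripper_force: 31.2
```

```bash

python3 -m handwheel '[[0,0,0,0,0,0.1,4],[0,0,0,0,0,0.1,4],[0,0,0,0,0,0,4],[0,0,0,0,0,0,4],[0,0,0,0,0,0,4]]' 20

```

```text
time: 30.95
tool_pos: [0.6899, -0.0176, 0.0339]
tcp_rot: [0.017, 1.0, -0.0, 0.0]
contact_force: [-2.6, -0.7, 8.9]
width: 0.0443
gripper_force: 31.9
```

```bash

python3 -m handwheel '[[0,0,0,0,0,0,7.5],[0,0,0,0,0,0,7.5],[0,0,0,0,0,0,7.5],[0,0,0,0,0,-2,7.5],[0,0,0,0,0,-4,7.5]]'
python3 -m handwheel '[[0,0,0,0,0,-4,8.5],[0,0,0,0,0,-4,8.5],[0,0,0,0,0,-3,8.5],[0,0,8,0,0,0,8.5],[0,0,8,0,0,0,8.5]]'
python3 -m handwheel '[[0,0,8,0,0,0,8.5],[0,0,8,0,0,0,8.5],[0,0,8,0,0,0,8.5],[0,0,8,0,0,0,8.5],[0,0,8,0,0,0,8.5]]'
python3 -m handwheel '[[0,0,8,0,0,0,8.5],[0,0,8,0,0,0,8.5],[0,0,8,0,0,0,8.5],[0,0,8,0,0,0,8.5],[0,0,8,0,0,0,8.5]]'
python3 - <<'E'
from h import *
w=cap('wrist','w6.png')
o=env.get_obs();M=R.from_quat(o['tcp_rot']).as_matrix();print(o['joint_positions'],o['tool_pos'])
print(M.T@(np.array([.4443,.2853,.2])-o['tool_pos'])*100,np.degrees(R.from_quat(o['tcp_rot']).as_euler('xyz')))
E
```

```text
time: 31.45
tool_pos: [0.6865, -0.0183, 0.0873]
tcp_rot: [0.017, 1.0, -0.0, -0.005]
contact_force: [0.6, -0.3, 0.2]
width: 0.0749
gripper_force: 0.0
time: 31.95
tool_pos: [0.6906, -0.0173, 0.2032]
tcp_rot: [0.159, 0.987, 0.001, 0.001]
contact_force: [-0.7, 0.1, -1.4]
width: 0.0852
gripper_force: 0.0
time: 32.45
tool_pos: [0.6896, -0.0175, 0.201]
tcp_rot: [0.487, 0.873, -0.0, -0.0]
contact_force: [-0.5, 0.4, 0.5]
width: 0.085
gripper_force: 0.0
time: 32.95
tool_pos: [0.6896, -0.0174, 0.201]
tcp_rot: [0.756, 0.654, -0.0, -0.0]
contact_force: [-0.4, -0.0, 0.2]
width: 0.0851
gripper_force: 0.0
[ 0.14548739  0.65017514 -0.2671995   1.13079533  0.16351417  1.38123614
 -0.24787476] [ 0.68962958 -0.0173934   0.20106334]
[ 26.3318616 -28.7180839   0.1223608] [-1.79956828e+02  1.22127787e-02  8.15422514e+01]
```

View pics/w6.png

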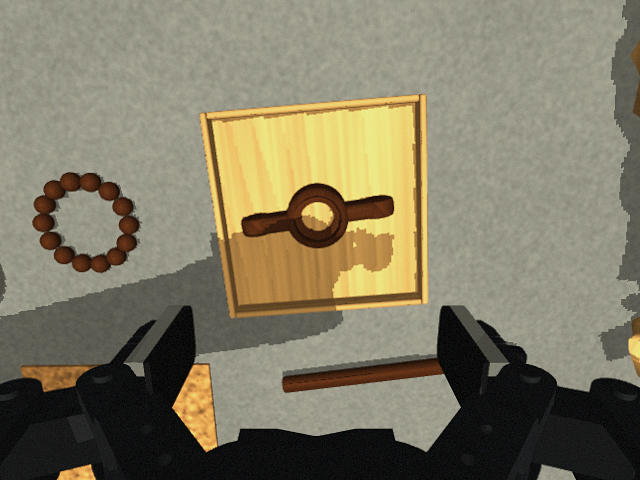

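The nut lies flat in the middle of the tray, at pixel (318,216). The tray centre is about (318,210). Next I go back to the stand for the plinth.

```bash

python3 -m handwheel '[[0,0,0,2.63,-2.87,0,8.5],[0,0,0,2.63,-2.87,0,8.5],[0,0,0,2.63,-2.87,0,8.5],[0,0,0,2.63,-2.87,0,8.5],[0,0,0,2.63,-2.87,0,8.5]]'
python3 -m handwheel '[[0,0,0,2.63,-2.87,0,8.5],[0,0,0,2.63,-2.87,0,8.5],[0,0,0,2.63,-2.87,0,8.5],[0,0,0,2.63,-2.87,0,8.5],[0,0,0,2.63,-2.87,0,8.5]]'
python3 -m handwheel '[[0,0,6,0,0,0,8.5],[0,0,0,0,0,0,8.5],[0,0,0,0,0,0,8.5],[0,0,0,0,0,0,8.5],[0,0,0,0,0,0,8.5]]'
python3 - <<'E'
from h import *
import pickle
w=cap('wrist','w7.png');pickle.dump(w,open('w7.pkl','wb'))
o=env.get_obs();M=R.from_quat(o['tcp_rot']).as_matrix();print(o['joint_positions'],o['tool_pos'])
print(M.T@(np.array([.4443,.2853,.093])-o['tool_pos'])*100,np.degrees(R.from_quat(o['tcp_rot']).as_euler('xyz')))
E
```

```text
time: 33.5
tool_pos: [0.5646, 0.1337, 0.2014]
tcp_rot: [0.754, 0.657, -0.0, -0.0]
contact_force: [0.8, -0.6, 0.7]
width: 0.0851
gripper_force: 0.0
time: 34.0
tool_pos: [0.4407, 0.2837, 0.2016]
tcp_rot: [0.754, 0.657, 0.0, 0.0]
contact_force: [-0.1, 0.2, 0.2]
width: 0.0849
gripper_force: 0.0
time: 34.5
tool_pos: [0.4427, 0.2815, 0.2015]
tcp_rot: [0.788, 0.616, -0.0, 0.0]
contact_force: [-1.3, -0.5, -0.4]
width: 0.085
gripper_force: 0.0
[-0.2876849   0.32029816 -0.39805569  1.64728406  0.13145863  1.20079999
 -0.95977954] [0.442562   0.28166907 0.20149498]
[ 0.39817265  0.08137522 10.84935398] [-1.79996556e+02  2.00852239e-02  7.59892005e+01]
```

View pics/w7.png

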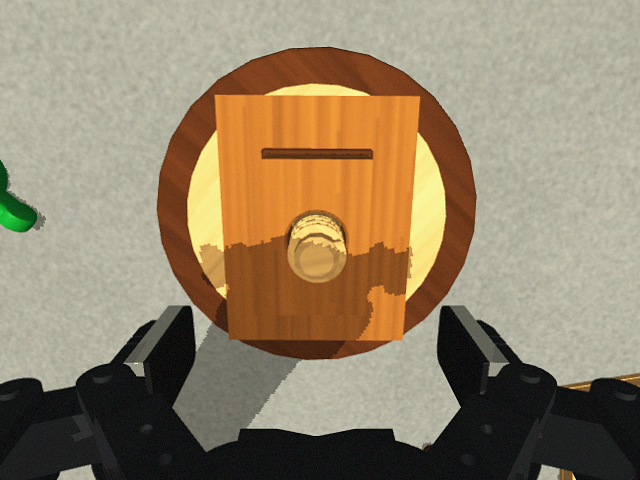

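The plinth lies square to the tool, with its slab edge from (215,95) to (420,97) and the screw bare at (317,250). Descending to grip the block.

```bash

python3 -m handwheel '[[0,0,0.3,0.4,0.08,2,8.5],[0,0,0,0,0,3,8.5],[0,0,0,0,0,3,8.5],[0,0,0,0,0,2,8.5],[0,0,0,0,0,0.75,8.5]]'
python3 -m handwheel '[[0,0,0,0,0,0,8],[0,0,0,0,0,0,7],[0,0,0,0,0,0,5.5],[0,0,0,0,0,0,5.5],[0,0,0,0,0,0,5.5]]' 80
python3 -m handwheel '[[0,0,0,0,0,-0.1,5.5],[0,0,0,0,0,-0.2,5.5],[0,0,0,0,0,-0.3,5.5],[0,0,0,0,0,-0.4,5.5],[0,0,0,0,0,-0.5,5.5]]'
```

```text
time: 35.05
tool_pos: [0.4426, 0.2847, 0.0918]
tcp_rot: [0.789, 0.614, -0.002, -0.0]
contact_force: [0.6, -0.8, -0.1]
width: 0.0851
gripper_force: 0.0
time: 35.55
tool_pos: [0.4447, 0.2872, 0.0962]
tcp_rot: [0.789, 0.614, 0.002, 0.0]
contact_force: [-1.0, -0.6, 6.2]
width: 0.0586
gripper_force: 89.7
time: 36.05
tool_pos: [0.443, 0.2858, 0.1087]
tcp_rot: [0.789, 0.614, -0.001, -0.0]
contact_force: [0.7, 0.3, -6.7]
width: 0.0587
gripper_force: 87.9
```

```bash

python3 -m handwheel '[[0,0,0,0,0,-1.5,5.5],[0,0,0,0,0,-2.5,5.5],[0,0,0,0,0,-2.5,5.5],[0,0,0,0,0,-2.5,5.5],[0,0,0,0,0,-2,5.5]]'
python3 -m handwheel '[[0,0,0,-2,0.65,0,5.5],[0,0,0,-3.8,1.22,0,5.5],[0,0,0,-3.8,1.22,0,5.5],[0,0,0,-3.8,1.22,0,5.5],[0,0,0,-3.8,1.22,0,5.5]]'
python3 -m handwheel '[[0,0,0,-3.8,1.22,0,5.5],[0,0,0,-3.8,1.22,0,5.5],[0,0,0,-3.8,1.22,0,5.5],[0,0,0,-3.8,1.22,0,5.5],[0,0,0,-3.8,1.22,0,5.5]]'
python3 -m handwheel '[[0,0,0,-3.8,1.22,0,5.5],[0,0,0,-3.8,1.22,0,5.5],[0,0,0,-2,0.7,0,5.5],[0,0,-5,0,0,0,5.5],[0,0,-4.6,0,0,0,5.5]]'
python3 - <<'E'
from h import *
import pickle
a,b=pickle.load(open('c.pkl','rb'))
m=np.array([ray(b,p,.004) for p in [(376,206),(421,220),(377,248),(331,228)]]);print(m.round(3),m.mean(0))
w=cap('top');pickle.dump(w,open('t8.pkl','wb'));w=cap('wrist');pickle.dump(w,open('w8.pkl','wb'))
o=env.get_obs();M=R.from_quat(o['tcp_rot']).as_matrix();print(o['joint_positions'],o['tool_pos'])
print(M.T@(np.array([.4765,-.2365,.1])-o['tool_pos'])*100,np.degrees(R.from_quat(o['tcp_rot']).as_euler('xyz')))
E
```

```text
time: 36.55
tool_pos: [0.4431, 0.2859, 0.2206]
tcp_rot: [0.789, 0.614, -0.0, 0.0]
contact_force: [0.6, 1.0, -6.9]
width: 0.0584
gripper_force: 92.1
time: 37.05
tool_pos: [0.4537, 0.1041, 0.219]
tcp_rot: [0.789, 0.614, -0.001, -0.0]
contact_force: [0.2, -0.2, -5.7]
width: 0.0583
gripper_force: 92.0
time: 37.55
tool_pos: [0.466, -0.0945, 0.2191]
tcp_rot: [0.789, 0.614, -0.001, -0.001]
contact_force: [1.3, 0.1, -6.4]
width: 0.058
gripper_force: 92.0
time: 38.05
tool_pos: [0.4727, -0.1948, 0.2187]
tcp_rot: [0.735, 0.678, -0.001, -0.001]
contact_force: [0.0, 0.8, -5.7]
width: 0.0581
gripper_force: 92.0
[[ 0.525 -0.341  0.004]
 [ 0.381 -0.318  0.004]
 [ 0.43  -0.125  0.004]
 [ 0.58  -0.163  0.004]] [ 0.47920411 -0.23671278  0.004     ]
[ 0.43489162  0.25762191 -0.098002    1.66271436  0.02603611  1.2250783
  0.24981795] [ 0.47311776 -0.1936112   0.21875294]
[-4.2598729   0.71354728 11.86911296] [-1.79866233e+02 -6.12619389e-02  8.53361108e+01]
```

```bash

python3 -m handwheel '[[0,0,0,-2.13,1.26,0,5.5],[0,0,0,-2.13,1.26,0,5.5],[6,0,0,0,0,0,5.5],[6,0,0,0,0,0,5.5],[6,0,0,0,0,0,5.5]]'
python3 -m handwheel '[[0,0,0,0,0.62,1.9,5.5],[0,0,0,0,0.62,1.9,5.5],[0,0,0,0,0.62,1.9,5.5],[0,0,0,0,0.62,1.9,5.5],[0,0,0,0,0,0,5.5]]'
python3 - <<'E'
from h import *
cap('side','s9.png')
o=env.get_obs();M=R.from_quat(o['tcp_rot']).as_matrix();print(o['joint_positions'],o['tool_pos'])
print(M.round(3)); C=np.array(o['tool_pos'])
e=C+M@np.array([0,.06,.0462]);e2=C+M@np.array([0,-.06,.0462]);print('edge',e,'other',e2)
yh=M[:,1]*[1,1,0];yh/=np.linalg.norm(yh);print('wanted edge',np.array([.4775,-.2365,.004])+.06*yh,'tilt',np.degrees(np.arcsin(-M[2,1])),np.degrees(np.arctan2(M[1,0],M[0,0])))
print('tool shift',M.T@(np.array([.4775,-.2365,.004])+.06*yh-e)*100)
E
```

```text
time: 38.65
tool_pos: [0.4962, -0.2383, 0.2198]
tcp_rot: [0.727, 0.669, -0.107, -0.116]
contact_force: [0.5, -0.5, -5.9]
width: 0.0582
gripper_force: 92.0
time: 39.15
tool_pos: [0.4942, -0.2371, 0.1362]
tcp_rot: [0.726, 0.669, -0.107, -0.118]
contact_force: [-0.9, 1.6, -6.3]
width: 0.0581
gripper_force: 91.8
[ 0.39724306  0.60812525 -0.05491078  1.3860669   0.11305583  1.45663952
  0.2354651 ] [ 0.49501633 -0.23765998  0.13803178]
[[ 0.082  0.947 -0.311]
 [ 0.997 -0.077  0.027]
 [ 0.001 -0.312 -0.95 ]]
edge [ 0.53746357 -0.24106082  0.07541304] other [ 0.42383448 -0.23180456  0.11286636]
wanted edge [ 0.53730191 -0.24137148  0.004     ] tilt 18.186495653159486 85.3209892231311
tool shift [-0.04061429  2.21596817  6.78876202]
```

```bash

python3 -m handwheel '[[0,0,0,0,0.62,1.9,5.5],[0,0,0,0,0.62,1.9,5.5],[0,0,0,0,0.4,1.2,5.5],[0,0,0,0,0.25,0.76,5.5],[0,0,0,0,0.12,0.38,5.5]]'
python3 -m handwheel '[[0,0,0,0,0,0,5.5],[0,0,0,0,0.031,0.095,5.5],[0,0,0,0,0.031,0.095,5.5],[0,0,0,0,0.031,0.095,5.5],[0,0,0,0,0,0,5.5]]'
python3 -m handwheel '[[0,0,0,0,0.031,0.095,5.5],[0,0,0,0,0.031,0.095,5.5],[0,0,0,0,0,0,5.5],[0,0,0,0,0,0,5.5],[0,0,0,0,0,0,5.5]]'
python3 - <<'E'
from h import *
o=env.get_obs();M=R.from_quat(o['tcp_rot']).as_matrix();C=np.array(o['tool_pos'])
e=C+M@np.array([0,.06,.0462]);print('edge',e,np.degrees(np.arcsin(-M[2,1])))
E
```

```text
time: 39.7
tool_pos: [0.4962, -0.2386, 0.0747]
tcp_rot: [0.726, 0.669, -0.106, -0.115]
contact_force: [-0.4, -0.9, -6.3]
width: 0.0581
gripper_force: 92.0
time: 40.2
tool_pos: [0.496, -0.2385, 0.0718]
tcp_rot: [0.726, 0.669, -0.106, -0.115]
contact_force: [-0.2, -0.4, -5.6]
width: 0.0583
gripper_force: 92.0
time: 40.7
tool_pos: [0.496, -0.2386, 0.0696]
tcp_rot: [0.726, 0.669, -0.106, -0.115]
contact_force: [-0.0, -0.2, -5.9]
width: 0.0584
gripper_force: 92.0
edge [ 0.53861082 -0.24203897  0.00715804] 18.001567769211576
```

```bash

python3 -m handwheel '[[0,0,0,0,0.031,0.095,5.5],[0,0,0,0,0.031,0.095,5.5],[0,0,0,0,0.031,0.095,5.5],[0,0,0,0,0,0,5.5],[0,0,0,0,0,0,5.5]]'
python3 -m handwheel '[[0,0,0,0,0.016,0.048,5.5],[0,0,0,0,0,0,5.5],[0,0,0,0,0.016,0.048,5.5],[0,0,0,0,0,0,5.5],[0,0,0,0,0,0,5.5]]'
python3 - <<'E'
from h import *
o=env.get_obs();M=R.from_quat(o['tcp_rot']).as_matrix();C=np.array(o['tool_pos'])
e=C+M@np.array([0,.06,.0462]);print('edge',e,np.degrees(np.arcsin(-M[2,1])))
E
```

```text
time: 41.2
tool_pos: [0.496, -0.2385, 0.0667]
tcp_rot: [0.726, 0.669, -0.106, -0.115]
contact_force: [0.2, -0.5, -5.8]
width: 0.0582
gripper_force: 92.1
time: 41.7
tool_pos: [0.496, -0.2386, 0.0665]
tcp_rot: [0.726, 0.669, -0.106, -0.115]
contact_force: [-2.0, 0.5, 2.4]
width: 0.058
gripper_force: 93.0
edge [ 0.53860387 -0.24209684  0.00397292] 17.999309821037482
```

The edge is on the mat at z = 4.0 mm with 18° of tilt. Pivoting it down about that edge.

```bash

python3 -m handwheel '[[-1.5,0,0,0,-0.119,0.159,5.5],[-1.5,0,0,0,-0.119,0.159,5.5],[-1.5,0,0,0,-0.119,0.159,5.5],[-1.5,0,0,0,-0.119,0.159,5.5],[0,0,0,0,0,0,5.5]]'
python3 - <<'E'
from h import *
o=env.get_obs();M=R.from_quat(o['tcp_rot']).as_matrix();C=np.array(o['tool_pos'])
e=C+M@np.array([0,.06,.0462]);print('edge',e,np.degrees(np.arcsin(-M[2,1])))
E
```

```text
time: 42.2
tool_pos: [0.4895, -0.2382, 0.0616]
tcp_rot: [0.731, 0.674, -0.071, -0.076]
contact_force: [-1.4, 0.7, 2.6]
width: 0.0583
gripper_force: 93.0
edge [ 0.53844831 -0.24219746  0.00397837] 11.940124656999318
```

```bash

python3 -m handwheel '[[-1.5,0,0,0,-0.119,0.159,5.5],[-1.5,0,0,0,-0.119,0.159,5.5],[-1.5,0,0,0,-0.119,0.159,5.5],[-1.5,0,0,0,-0.119,0.159,5.5],[0,0,0,0,0,0,5.5]]'
python3 -m handwheel '[[-1,0,0,0,-0.08,0.106,5.5],[-1,0,0,0,-0.08,0.106,5.5],[-1,0,0,0,-0.08,0.106,5.5],[-1,0,0,0,-0.08,0.106,5.5],[0,0,0,0,0,0,5.5]]'
python3 - <<'E'
from h import *
o=env.get_obs();M=R.from_quat(o['tcp_rot']).as_matrix();C=np.array(o['tool_pos'])
e=C+M@np.array([0,.06,.0462]);e2=C+M@np.array([0,-.06,.0462]);print('edge',e,e2,np.degrees(np.arcsin(-M[2,1])),o['ft_torque'])
E
```

```text
time: 42.7
tool_pos: [0.4839, -0.2378, 0.0562]
tcp_rot: [0.734, 0.677, -0.035, -0.038]
contact_force: [-3.2, 0.1, 5.4]
width: 0.0581
gripper_force: 93.2
time: 43.2
tool_pos: [0.4807, -0.2375, 0.0522]
tcp_rot: [0.735, 0.678, -0.012, -0.013]
contact_force: [-3.5, 1.4, 6.7]
width: 0.0587
gripper_force: 93.4
edge [ 0.53885627 -0.24224425  0.00397796] [ 0.41932378 -0.23250238  0.00811061] 1.9735831833532633 [0.2518726  0.15644485 0.0426452 ]
```

```bash

python3 -m handwheel '[[-0.7,0,0,0,-0.056,0.074,5.5],[-0.7,0,0,0,-0.056,0.074,5.5],[-0.6,0,0,0,-0.048,0.063,5.5],[0,0,0,0,0,0,5.5],[0,0,0,0,0,0,5.5]]'
python3 - <<'E'
from h import *
o=env.get_obs();M=R.from_quat(o['tcp_rot']).as_matrix();C=np.array(o['tool_pos'])
e=C+M@np.array([0,.06,.0462]);e2=C+M@np.array([0,-.06,.0462]);print('edge',e,e2,np.degrees(np.arcsin(-M[2,1])),np.degrees(np.arcsin(-M[2,0])),o['ft_torque'])
E
```

```text
time: 43.7
tool_pos: [0.4792, -0.2374, 0.0502]
tcp_rot: [0.735, 0.678, -0.0, 0.0]
contact_force: [-3.7, 0.5, 8.1]
width: 0.0581
gripper_force: 93.7
edge [ 0.53898505 -0.24226429  0.00402503] [ 0.41938017 -0.23253435  0.00404101] 0.007631903598815385 0.02291571312430997 [ 0.31409207  0.29531946 -0.02367345]
```

Both edges are at 4.0 mm, so it lies flat. Releasing and lifting clear.

```bash

python3 -m handwheel '[[0,0,0,0,0,0,6.2],[0,0,0,0,0,0,7],[0,0,0,0,0,0,8.5],[0,0,0,0,0,0,8.5],[0,0,0,0,0,0,8.5]]'
python3 -m handwheel '[[0,0,0,0,0,-1,8.5],[0,0,0,0,0,-2,8.5],[0,0,0,0,0,-4,8.5],[0,0,0,0,0,-4,8.5],[0,0,0,0,0,-4,8.5]]'
python3 -m handwheel '[[0,0,0,-2,0,-1,8.5],[0,0,0,0,0,0,8.5],[0,0,0,0,0,0,8.5],[0,0,0,0,0,0,8.5],[0,0,0,0,0,0,8.5]]'
python3 - <<'E'
from h import *
w=cap('wrist');s=cap('side');x=np.zeros((360,800,3),np.uint8);x[:,:420]=cv2.resize(w['color'],(420,360))
x[:304,420:]=cv2.resize(s['color'][100:400,100:475],(380,304));cv2.imwrite('pics/f.png',x)
E
```

```text
time: 44.2
tool_pos: [0.4788, -0.2371, 0.0491]
tcp_rot: [0.735, 0.678, -0.0, -0.0]
contact_force: [-0.4, 0.7, 1.0]
width: 0.0846
gripper_force: 0.0
time: 44.7
tool_pos: [0.4786, -0.2371, 0.2016]
tcp_rot: [0.735, 0.678, 0.0, 0.0]
contact_force: [1.1, 0.5, -0.3]
width: 0.0852
gripper_force: 0.0
time: 45.2
tool_pos: [0.4765, -0.2556, 0.2077]
tcp_rot: [0.735, 0.678, -0.0, -0.002]
contact_force: [-0.1, -0.4, -0.0]
width: 0.0849
gripper_force: 0.0
```

View pics/f.png

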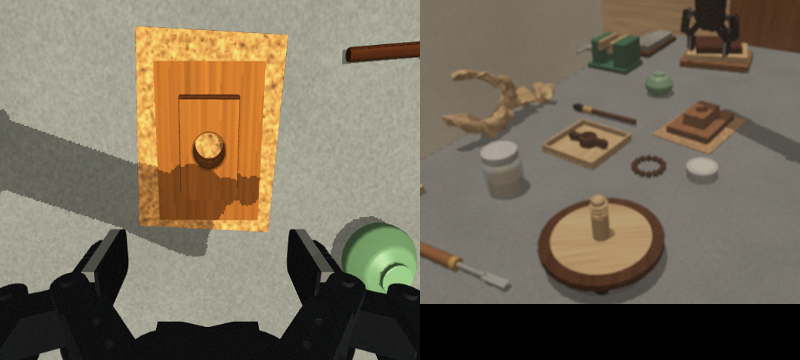

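The plinth lies flat and upright on the mat, and the nut is in the tray. The stand is bare and the bystanders look undisturbed. In the picture the margins look uneven, so I'll check the centring numerically.

```bash

python3 - <<'E'
from h import *
w=cap('wrist')
f=lambda p:(p[0]*640/420,p[1]*480/360)
m=np.array([ray(w,f(p),.004) for p in [(136,26),(288,36),(268,232),(139,225)]]);print(m.round(3),m.mean(0))
s=np.array([ray(w,f(p),.024) for p in [(154,61),(266,61),(257,220),(160,220)]]);print(s.round(3),s.mean(0))
M=R.from_quat(env.get_obs()['tcp_rot']).as_matrix();print(M.T@(m.mean(0)-s.mean(0))*1000)
n=lambda a,b:np.linalg.norm(a-b);print(n(m[0],m[1]),n(m[1],m[2]),n(m[2],m[3]),n(m[3],m[0]),n(s[0],s[1]),n(s[1],s[2]))
E
```

```text
[[ 0.41  -0.122  0.004]
 [ 0.577 -0.144  0.004]
 [ 0.551 -0.351  0.004]
 [ 0.382 -0.329  0.004]] [ 0.48012036 -0.23673876  0.004     ]
[[ 0.429 -0.157  0.024]
 [ 0.548 -0.167  0.024]
 [ 0.534 -0.326  0.024]
 [ 0.415 -0.317  0.024]] [ 0.48154328 -0.24169412  0.024     ]
[ 4.80725694 -1.78358068 20.0072348 ]
0.16857926803270765 0.20874395568635493 0.17004034265907392 0.2090802207660522 0.11920745931488204 0.16015494011361822
```

The plinth is centred on the mat to within about 5 mm, with the whole slab on it. Handing in.

```bash
python3 -c "
from plant import env
print(env.sign_off())"
```

```text
the job is handed in; nothing more can be done
None
```

The job is handed in: the nut was unscrewed and lies flat in the middle of the tray, and the plinth was set edge-first at 18° and pivoted flat onto the cork mat, within about 5 mm of its middle, at about 45 s of the 72 s allowed; the sign-off gave no verdict.

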